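Meter two brass bars out of the slide-gate feed box

TASK

Pull the feed box's bottom gate just far enough open that exactly two of its brass bars drop into the tray below, then push the gate fully home again so that the other two bars stay in their cells. Let go of the handle and leave the other things on the bench where they are.

Things in the scene. Friction and masses are not known exactly. Their poses are not given: they have to be found in the camera images.
- hopper: Fixed feed box: grey-painted box on four steel legs, 157 mm long (x), 112 mm wide (128 over the legs), 175 mm high. Origin: centre of its footprint on the bench; x points from the handle end to the other end (roughly away from the robot), z up. Five open-topped cells in a row along x, each 23 mm long, 96 mm wide, 7 mm dividers; four hold one bar each lying across, one is empty.
- cell1 (a point): Centre of the floor of cell 1, the cell farthest from the handle: x = +60 mm, y = 0, height 106 mm in the box's frame. Cells 2, 3, 4, 5 follow towards the handle at x = +30, 0, -30, -60 mm. The cells have no floor but the sliding gate's top face.
- tray (a point): Centre of the floor (height 6 mm) of the ribbed grey tray under the cells, part of the feed box: 157 x 108 mm, walls 26 mm high. It catches the bars that fall.
- pan_edge (a point): Middle of the lower edge, nearest the robot, of the steel loading pan (112 mm wide, heights 175 to 189 mm) that juts out over the shut handle: x = -132 mm in the box's frame. A gripper straight above the shut handle strikes it: lean the tool back 35 to 45 degrees from vertical, wrist towards the box's -x, fingers pointing down and towards +x.
- gate (a joint): Opening of the steel slide gate, m: 0 shut against its stop, 0.130 fully out. Opens along the box's -x, uncovering cell 1 first, then 2...; edge at x = 77.5 mm minus opening. A bar drops at about 26 mm opening in cell 1, 30 mm more per further cell; 32 + 30 (n - 1) mm puts the edge under the divider after cell n. Starts 0 to 12 mm ajar. Stiff (5 to 9 N), stays where left.
- grip (a point): Grasp point on the gate's handle, an upright black block 16 (x) x 24 (y) x 52 mm tall (heights 96 to 148 mm; this point at 128). Pinch it across y. Its drawbar has 12 mm of lost motion: the handle moves that far almost freely before the gate follows, pulling and pushing alike. In the box's frame y = 0, x = -136 mm - gate opening - play (0 to 12 mm, any at the start).
- blank: Fixed steel blanking plate, 27 x 104 x 4 mm with a small button, over the top of the empty cell. Origin: centre of its underside, at height 175 mm.
- bar1_c (a point): Centre of a round brass bar, 20 mm diameter, 90 mm long (its y axis), about 0.24 kg, in one of the feed box's cells (centre then at height 116 mm). All four are alike.
- bar2_c (a point): Centre of another such brass bar.
- bar3_c (a point): Centre of another such brass bar.
- bar4_c (a point): Centre of another such brass bar.
- block_c (a point): Bystander to leave alone: square steel bench block, 80 x 80 x 22 mm, centre.
- jar_c (a point): Bystander to leave alone: glass jar with aluminium lid, 64 mm diameter, 75 mm tall, centre.
- tin_c (a point): Bystander to leave alone: round aluminium tin, 74 mm diameter, 44 mm tall, centre.
- file_c (a point): Bystander to leave alone: flat hand file with wooden handle, 220 mm long, 16 mm high; middle.
- tweezers_c (a point): Bystander to leave alone: steel tweezers, 140 mm long, lying flat; middle.
- mallet_grip (a point): Bystander to leave alone: small hammer with wooden handle, 220 mm, lying; point on its handle.
- cuff: Bystander to leave alone: copper cuff, a ring 66 mm across and 20 mm high; centre of underside.

How it is judged:
By the outcome, as a careful person would: the job done as asked, in the order asked, and still so for the second after the job is handed in, with the robot touching nothing.
It also fails if it takes over 38 s, if anything falls off the work surface, if the arm or the gripper's body presses on something with over 40 N, if the wrist force passes 120 N, or if a joint passes its speed limit or range.

ROBOT

A 6-joint arm with a two-finger parallel gripper is mounted at the origin on the work surface. World frame = base frame: x ahead of the robot, y to its left, z up, the work surface at z = 0. Lengths are in m, angles in rad, forces in N, time in s.
With the tool pointing down it reaches from about 0.425 to 0.95 m from the base axis. Payload 14.7 kg.
Tool frame: the origin (TCP) lies at the very end of the fingers, on their centre line; the grasp point (between the pads) lies 19 mm behind it; z points along the fingers, y is the line along which they close (so a half turn about z gives the same grasp; the last joint's range is limited). The gripper opens to 85 mm and grips with 20 to 120 N. Pads are 22 mm wide; open, the fingers measure 114 mm over their backs; the gripper's body (76 mm by 85 mm) begins 54 mm behind the grasp point. The pads swing forward as they close: fully open they stand 13 mm farther back than shut.
Start: joints at [-1.18, 0.48, 1.596, -0, 1.065, -0.047], TCP at [0.276, -0.589, 0.204] pointing down, gripper open.
Joint ranges: [-2.75, 2.75], [-0.82, 2.05], [0.23, 2.67], [-1.56, 4.7], [0.09, 2.69], [-2.92, 2.92]. Speed limits (rad/s): [1.89, 1.89, 2.39, 3.01, 3.01, 3.01].

INTERFACE

Orientations are given as a 3x3 rotation matrix whose columns are the frame's x, y, z axes.
In Python, from rig import * gives the robot as it stands.
- The arm moves only by the tool arm_command, never from a script. Its argument "steps" is a list of rows, each an object of numbers: "tx", "ty", "tz": the shift along the tool's x, y, z in cm; "rx", "ry", "rz": the turn, a rotation vector about the tool's x, y, z in degrees; "grip": the opening, from 0 (shut) to 1 (fully open). A call has 1 to 20 rows; each row is the pose to reach, as a shift and turn from the pose commanded when the call began, along the tool's axes at that moment; what a row does not reach only later rows make up. A row lasts 1/8 s, in which the tool goes at most 62.5 mm and 10.7 degrees, less where a joint would pass 70% of its speed; a pose out of reach is approached as far as the arm can. A call with a gripper value outside its range is refused whole. The fingers move at their own pace and stop on an object; the grip force is fixed at half the most. Time passes only in rows, so rows that repeat a pose let the fingers close. It gives the time, the measured TCP pose, the force, the opening and the grip force at its end, in the units of the state.
- read_state(): the state, without advancing time (a new reading comes with each control period).
- camera(name): name is "scene" or "top" or "wrist"; returns a dict with "frame" (384x512x3 uint8, blue, green, red), "range_z" (384x512 float32, m along the optical axis (not along the pixel's ray), 0 where there is no reading), "fx", "fy", "cx", "cy" (pixels), "k1" (the pictures are not rectified: a ray, as slopes to the right and down, at radius r is drawn at 1 + k1 r^2 times it, then the intrinsics apply), "xyz" and "orientation" of the camera in the world. Camera axes: x right, y down, z forward; pixel columns grow to the right and rows downward; lengths in m; the calibration is good to about 2 mm. A picture is of the moment at which its call begins.
- close_job(): hands the job in; it is judged then, once.
The state is a dict: "time": time; "joint_positions": joint angles; "joint_vel": joint speeds; "effort": joint torques, N m; "tcp_pos": TCP position; "eef_rot": TCP orientation; "force": force on the tool from outside, world axes, zero at the start; "ft_torque": the same for the moment, N m; "width": finger opening in m; "grasp_force": force on a finger pad.
Only numpy, scipy, OpenCV 4.12 (cv2) and the standard library are available. Lean on these libraries where they do the work, as an engineer would, in place of code of your own. Each camera call takes 0.05 s, during which the arm holds its last target. There are 200 camera calls.

## Working session

There is one attempt and no reset: what is moved stays moved. The work goes in short steps, Python scripts to look and compute and a tool call to move; the robot and the scene stay as the last step left them, time stands still between calls to the robot, and variables do not carry over. Pictures are saved under pics/ and viewed, at most 10 in all, crops included, and the job is handed in when it is done.

Besides the shell and the picture viewer there is one more tool, called as name([rows], argument=value, ...), one row to a line, values as JSON. arm_command: Moves the arm, as the interface text tells. Its arguments: {"type":"object","properties":{"steps":{"type":"array","items":{"type":"object","properties":{"tx":{"type":"number"},"ty":{"type":"number"},"tz":{"type":"number"},"rx":{"type":"number"},"ry":{"type":"number"},"rz":{"type":"number"},"grip":{"type":"number"}}}}},"required":["steps"]}

```bash
mkdir -p pics
cat > h.py <<'E'
from rig import *
import numpy as np, cv2
def px2w(c,u,v,z=None):
    K=np.array([[c['fx'],0,c['cx']],[0,c['fy'],c['cy']],[0,0,1.]])
    d=np.array([c['k1'],0,0,0,0])
    s=cv2.undistortPoints(np.array([[[u,v]]],float),K,d)[0,0]
    r=np.array(c['orientation'])@np.array([s[0],s[1],1.]); o=np.array(c['xyz'])
    if z is None:
        return o+r*float(c['range_z'][int(round(v)),int(round(u))])
    return o+r*(z-o[2])/r[2]
E
python3 - <<'E'
from h import *
import pickle
for n in ['scene','top']:
    c=camera(n); cv2.imwrite(f'pics/{n}0.png',cv2.resize(c['frame'],(800,600),interpolation=cv2.INTER_CUBIC)); pickle.dump(c,open(n+'0.pkl','wb'))
    print(n,c['xyz'],c['fx'],c['k1'],np.round(c['orientation'],3).tolist())
s=read_state();print(s['time'],s['tcp_pos'],s['eef_rot'],s['width'])
E
```

```text
scene [1.33838203 0.27859459 1.08848651] 463.10565062053735 0.03084231003061968 [[-0.293, 0.729, -0.619], [0.956, 0.219, -0.195], [-0.006, -0.649, -0.761]]
top [0.46467622 0.02286863 1.51947863] 464.08226605325405 -0.035155104645155144 [[-0.028, -0.998, 0.055], [-1.0, 0.027, -0.014], [0.012, -0.056, -0.998]]
0.1 [ 0.27543832 -0.58830858  0.20312963] [[ 9.05678017e-01  4.23965975e-01 -4.25576005e-04]
 [ 4.23966185e-01 -9.05677415e-01  1.04625926e-03]
 [ 5.81437511e-05 -1.12800384e-03 -9.99999362e-01]] 0.08509924869656618
```

View pics/scene0.png

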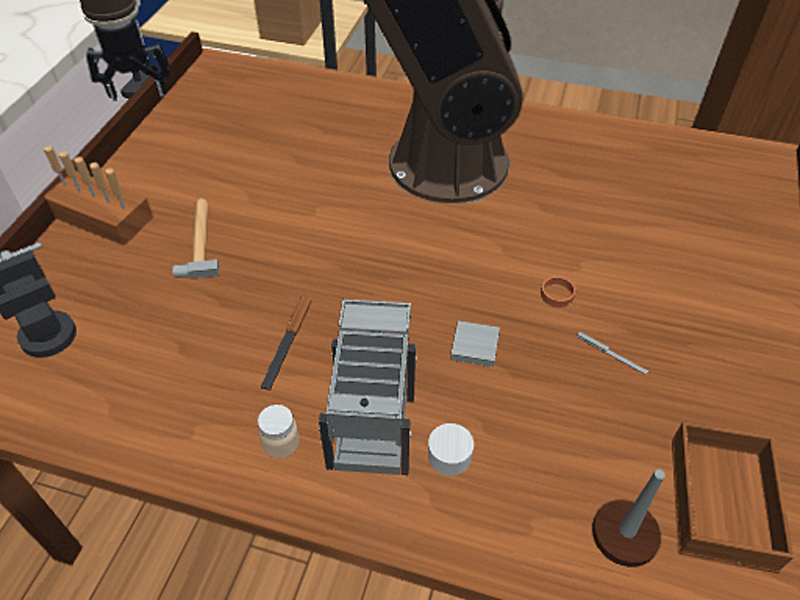

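View pics/top0.png

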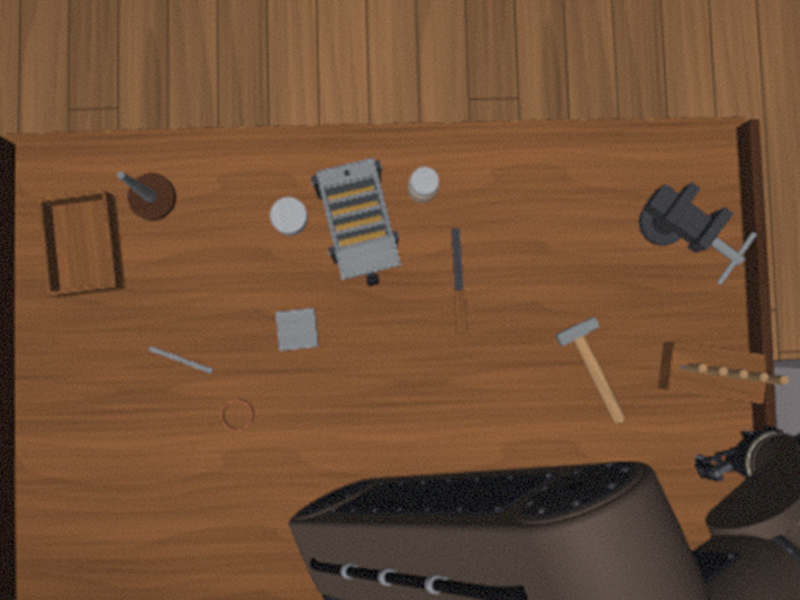

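The blank with its button (top view 347,173) covers cell 1, and the bars show in cells 2–5 (rows 190–240). The handle is at about (372,279). Next I need enlarged crops.

Run:
```python
import pickle,cv2
c=pickle.load(open('top0.pkl','rb'));f=c['frame'][95:190,190:265]
a=cv2.resize(f,None,fx=6,fy=6,interpolation=cv2.INTER_CUBIC)
cv2.imwrite('pics/topc.png',a)
c=pickle.load(open('scene0.pkl','rb'));f=c['frame'][185:305,200:270]
cv2.imwrite('pics/scenec.png',cv2.resize(f,None,fx=5,fy=5,interpolation=cv2.INTER_CUBIC))
```

```text
(no output)
```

View pics/topc.png

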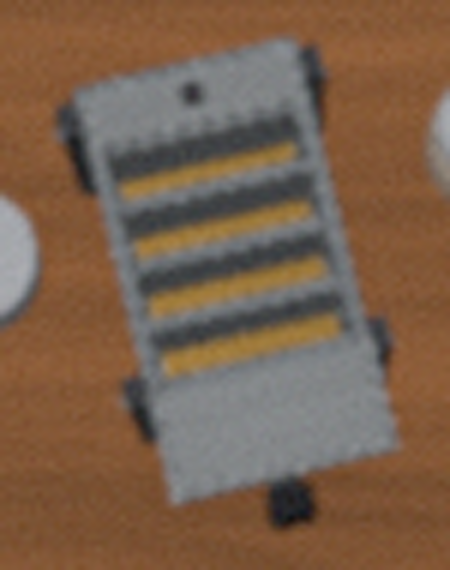

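View pics/scenec.png

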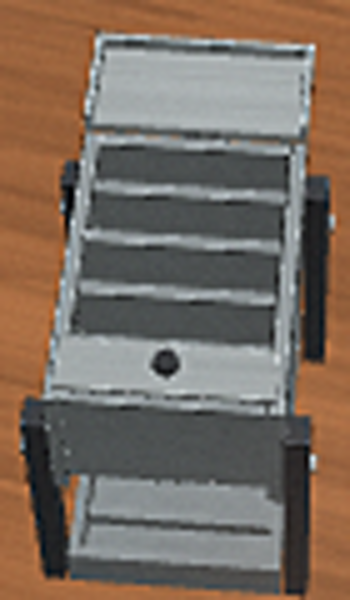

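Top crop: far box corners are (76,92) and (298,38), pan near corners (172,503) and (398,448), button (192,93), and the handle block spans about (270–313, 480–525). Scene crop: pan rim corners are at (97,35) and (313,45), button at (165,362).

Run:
```python
from h import *
import pickle
T=pickle.load(open('top0.pkl','rb'));S=pickle.load(open('scene0.pkl','rb'))
t=lambda x,y,z:px2w(T,190+(x+.5)/6-.5,95+(y+.5)/6-.5,z)
s=lambda x,y,z:px2w(S,200+(x+.5)/5-.5,185+(y+.5)/5-.5,z)
fa,fb=t(76,92,.175),t(298,38,.175); pa,pb=t(172,503,.189),t(398,448,.189)
f=(fa+fb)/2;p=(pa+pb)/2
print('far',f,np.linalg.norm(fa-fb),'pan',p,np.linalg.norm(pa-pb),'len',np.linalg.norm((f-p)[:2]),'exp .2105')
d=(f-p)[:2];print('yaw long',np.degrees(np.arctan2(d[1],d[0])))
for a,b in((fa,fb),(pa,pb)):
    e=(a-b)[:2];print('yaw cross',np.degrees(np.arctan2(-e[0],e[1])))
yaw=np.arctan2(d[1],d[0]);print('org from far',f[:2]-.0785*d/np.linalg.norm(d),'from pan',p[:2]+.132*d/np.linalg.norm(d))
bt=t(192,93,.183);print('button',bt,'org',bt[:2]-.06*d/np.linalg.norm(d))
h1,h2=t(270,522,.148),t(313,522,.148);print('handle near edge',h1,h2, t(291,490,.148))
sa,sb=s(97,35,.189),s(313,45,.189);print('scene pan',(sa+sb)/2,np.linalg.norm(sa-sb)); sbt=s(165,362,.183);print('scene button',sbt)
d2=(sbt-(sa+sb)/2)[:2];print(np.linalg.norm(d2),np.degrees(np.arctan2(d2[1],d2[0])))
for x,y in((270,522),(313,522),(291,505)):
  print(px2w(T,190+x/6-.5,95+y/6-.5))
```

```text
far [0.8133804  0.06561472 0.175     ] 0.11187540651355062 pan [0.60871756 0.0230842  0.189     ] 0.1116690985183304 len 0.20903522330251414 exp .2105
yaw long 11.739421793771537
yaw cross 12.427086822238305
yaw cross 12.215091174763874
org from far [0.73652238 0.04964303] from pan [0.73795652 0.04994106]
button [0.79739186 0.06331977 0.183     ] org [0.73864687 0.05111211]
handle near edge [0.59025719 0.03118022 0.148     ] [0.58968814 0.00993593 0.148     ] [0.60585798 0.02037579 0.148     ]
scene pan [0.61182103 0.02340329 0.189     ] 0.110777417780097
scene button [0.79775387 0.06385493 0.183     ]
0.19028230117031933 12.274029983510598
[ 0.60460571  0.03237845 -0.00560998]
[ 0.60375398  0.00877676 -0.0032125 ]
[0.59896857 0.02081327 0.14491117]
```

```bash
cat >> h.py <<'E'
from scipy.spatial.transform import Rotation as Ro
YAW=np.radians(12.2); O=np.array([.738,.0505,0])
B=np.array([[np.cos(YAW),-np.sin(YAW),0],[np.sin(YAW),np.cos(YAW),0],[0,0,1]])
def target(bx,h,lean=42,back=.0,depth=.019):
    a=np.radians(lean); z=B@[np.sin(a),0,-np.cos(a)]; y=-B[:,1]; R=np.c_[np.cross(y,z),y,z]
    return O+B@[bx,0,h]+z*(depth-back),R
def move(p,R):
    s=read_state();R0=np.array(s['eef_rot'])
    print('shift cm',np.round(R0.T@(p-s['tcp_pos'])*100,2),'rot deg',np.round(np.degrees(Ro.from_matrix(R0.T@R).as_rotvec()),2),'to',p.round(3))
def st():
    s=read_state();b=B.T@(np.array(s['tcp_pos'])-O);R=B.T@np.array(s['eef_rot'])
    print('t',s['time'],'tcp box mm',(b*1000).round(1),'z',R[:,2].round(3),'y',R[:,1].round(3),'F box',(B.T@s['force']).round(1),'w',s['width'],s['grasp_force'],'q',np.round(s['joint_positions'],2))
E
python3 - <<'E'
from h import *
move(*target(-.141,.132,back=.12,depth=.016))
E
```

```text
shift cm [ 48.45 -42.94  -0.56] rot deg [-4.78 41.82 12.28] to [0.532 0.006 0.209]
```

arm_command([
  {"tx": 4,"ty": -4,"tz": -3,"rx": 0,"ry": 5,"rz": 2},
  {"tx": 24,"ty": -21.5,"tz": -4,"rx": -2.4,"ry": 20.9,"rz": 6.1},
  {"tx": 24,"ty": -21.5,"tz": -4,"rx": -2.4,"ry": 20.9,"rz": 6.1},
  {"tx": 24,"ty": -21.5,"tz": -4,"rx": -2.4,"ry": 20.9,"rz": 6.1},
  {"tx": 24,"ty": -21.5,"tz": -4,"rx": -2.4,"ry": 20.9,"rz": 6.1},
  {"tx": 48.5,"ty": -43,"tz": -0.6,"rx": -4.8,"ry": 41.8,"rz": 12.3},
  {"tx": 48.5,"ty": -43,"tz": -0.6,"rx": -4.8,"ry": 41.8,"rz": 12.3},
  {"tx": 48.5,"ty": -43,"tz": -0.6,"rx": -4.8,"ry": 41.8,"rz": 12.3},
  {"tx": 48.5,"ty": -43,"tz": -0.6,"rx": -4.8,"ry": 41.8,"rz": 12.3},
  {"tx": 48.5,"ty": -43,"tz": -0.6,"rx": -4.8,"ry": 41.8,"rz": 12.3},
  {"tx": 48.5,"ty": -43,"tz": -0.6,"rx": -4.8,"ry": 41.8,"rz": 12.3},
  {"tx": 48.5,"ty": -43,"tz": -0.6,"rx": -4.8,"ry": 41.8,"rz": 12.3},
  {"tx": 48.5,"ty": -43,"tz": -0.6,"rx": -4.8,"ry": 41.8,"rz": 12.3},
  {"tx": 48.5,"ty": -43,"tz": -0.6,"rx": -4.8,"ry": 41.8,"rz": 12.3},
])

```text
schema error: expected keys tx, ty, tz, rx, ry, rz, grip
```

Run:
```python
from h import *
st(); move(*target(-.141,.132,depth=.016))
c=camera('wrist'); cv2.imwrite('pics/w1.png',c['frame'])
import pickle; pickle.dump(c,open('w1.pkl','wb'))
```

```text
t 0.1 tcp box mm [-587.1 -526.6  203.1] z [-0.     0.001 -1.   ] y [ 0.223 -0.975 -0.001] F box [ 0.3 -0.3 -0.1] w 0.08509924869656618 0.0 q [-1.18  0.48  1.6   0.    1.07 -0.05]
shift cm [ 56.27 -41.14   8.35] rot deg [-4.78 41.82 12.28] to [0.611 0.023 0.12 ]
```

View pics/w1.png

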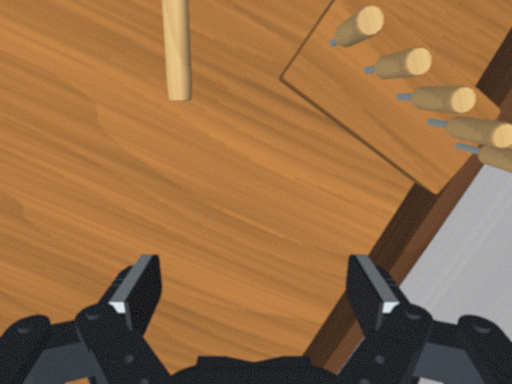

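The arm has not moved: the call was refused because each row needs every key. The picture only shows the tool rack beside the start pose.

arm_command([
  {"tx": 4,"ty": -4,"tz": -3,"rx": 0,"ry": 5,"rz": 2,"grip": 1},
  {"tx": 24,"ty": -21.5,"tz": -4,"rx": -2.4,"ry": 20.9,"rz": 6.1,"grip": 1},
  {"tx": 24,"ty": -21.5,"tz": -4,"rx": -2.4,"ry": 20.9,"rz": 6.1,"grip": 1},
  {"tx": 24,"ty": -21.5,"tz": -4,"rx": -2.4,"ry": 20.9,"rz": 6.1,"grip": 1},
  {"tx": 24,"ty": -21.5,"tz": -4,"rx": -2.4,"ry": 20.9,"rz": 6.1,"grip": 1},
  {"tx": 48.5,"ty": -43,"tz": -0.6,"rx": -4.8,"ry": 41.8,"rz": 12.3,"grip": 1},
  {"tx": 48.5,"ty": -43,"tz": -0.6,"rx": -4.8,"ry": 41.8,"rz": 12.3,"grip": 1},
  {"tx": 48.5,"ty": -43,"tz": -0.6,"rx": -4.8,"ry": 41.8,"rz": 12.3,"grip": 1},
  {"tx": 48.5,"ty": -43,"tz": -0.6,"rx": -4.8,"ry": 41.8,"rz": 12.3,"grip": 1},
  {"tx": 48.5,"ty": -43,"tz": -0.6,"rx": -4.8,"ry": 41.8,"rz": 12.3,"grip": 1},
  {"tx": 48.5,"ty": -43,"tz": -0.6,"rx": -4.8,"ry": 41.8,"rz": 12.3,"grip": 1},
  {"tx": 48.5,"ty": -43,"tz": -0.6,"rx": -4.8,"ry": 41.8,"rz": 12.3,"grip": 1},
  {"tx": 48.5,"ty": -43,"tz": -0.6,"rx": -4.8,"ry": 41.8,"rz": 12.3,"grip": 1},
  {"tx": 48.5,"ty": -43,"tz": -0.6,"rx": -4.8,"ry": 41.8,"rz": 12.3,"grip": 1},
])

```text
time: 1.9
tcp_pos: [0.5324, 0.0065, 0.2097]
eef_rot: [[0.726, 0.212, 0.654], [0.159, -0.977, 0.141], [0.669, 0.002, -0.743]]
force: [0.2, -0.8, 1.1]
width: 0.0852
grasp_force: 0.0
```

Run:
```python
from h import *
st(); move(*target(-.141,.132,depth=.016))
c=camera('wrist'); cv2.imwrite('pics/w2.png',c['frame'])
import pickle; pickle.dump(c,open('w2.pkl','wb'))
```

```text
t 1.9 tcp box mm [-210.2    0.5  209.7] z [ 0.669 -0.001 -0.743] y [ 0.001 -1.     0.002] F box [ 0.  -0.8  1.1] w 0.08517362960137292 0.0 q [-0.29  0.14  2.48  1.98  0.36 -0.83]
shift cm [-0.05  0.04 12.  ] rot deg [0.04 0.02 0.09] to [0.611 0.023 0.12 ]
```

View pics/w2.png

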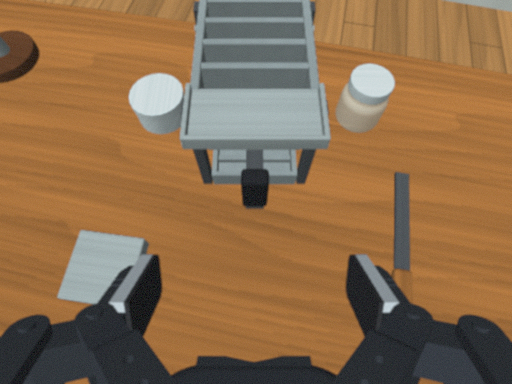

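The wrist view shows the handle centred between the fingers at (255,187), with its top near edge around row 183. At full pull joint 3 would come close to its limit with this lean, so I'll use 37°.

Run:
```python
from h import *
import pickle
c=pickle.load(open('w2.pkl','rb'))
for u,v,z in((255,183,.148),(255,206,.096),(255,170,.148)): print((B.T@(px2w(c,u,v,z)-O)*1000).round(1),(B.T@(px2w(c,u,v-2)-O)*1000).round(1))
move(*target(-.143,.134,lean=37,back=.09,depth=.015)); move(*target(-.143,.134,lean=37,depth=.015))
```

```text
[-147.5   -1.   148. ] [-145.7   -1.   148. ]
[-147.3   -1.3   96. ] [-148.9   -1.2  105.1]
[-135.3   -1.   148. ] [-105.9   -1.3   97.5]
shift cm [ 0.59 -0.04  2.66] rot deg [ 0.1  -4.98  0.03] to [0.554 0.011 0.194]
shift cm [-0.19 -0.06 11.63] rot deg [ 0.1  -4.98  0.03] to [0.607 0.022 0.122]
```

arm_command([
  {"tx": 0.7,"ty": 0,"tz": 2.7,"rx": 0,"ry": -5,"rz": 0,"grip": 1},
  {"tx": 0.5,"ty": 0,"tz": 5.7,"rx": 0,"ry": -5,"rz": 0,"grip": 1},
  {"tx": 0.2,"ty": 0,"tz": 8.7,"rx": 0,"ry": -5,"rz": 0,"grip": 1},
  {"tx": -0.1,"ty": 0,"tz": 11.7,"rx": 0,"ry": -5,"rz": 0,"grip": 1},
  {"tx": -0.1,"ty": 0,"tz": 11.7,"rx": 0,"ry": -5,"rz": 0,"grip": 1},
  {"tx": -0.1,"ty": 0,"tz": 11.7,"rx": 0,"ry": -5,"rz": 0,"grip": 1},
])

```text
time: 2.7
tcp_pos: [0.6078, 0.0215, 0.1225]
eef_rot: [[0.781, 0.21, 0.588], [0.168, -0.978, 0.125], [0.601, 0.001, -0.799]]
force: [-0.6, 0.4, -0.0]
width: 0.0855
grasp_force: 0.0
```

Run:
```python
from h import *
st(); c=camera('wrist'); cv2.imwrite('pics/w3.png',c['frame'])
```

```text
t 2.7 tcp box mm [-133.4   -0.8  122.5] z [ 0.601 -0.002 -0.799] y [-0.002 -1.     0.001] F box [-0.5  0.5 -0. ] w 0.08550326395351343 0.0 q [-0.16  0.41  2.35  2.37  0.31 -1.12]
```

View pics/w3.png

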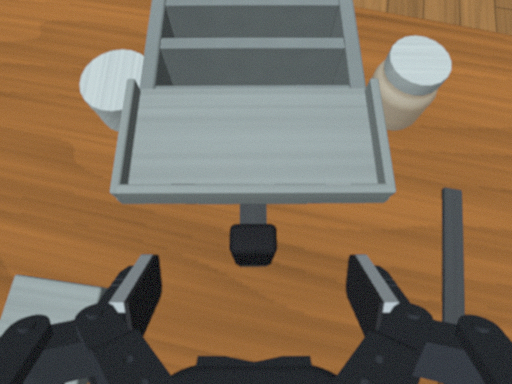

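The handle is centred between the pads at (253,243) and clear of the pan, so I'll close.

arm_command([
  {"tx": 0,"ty": 0,"tz": 0,"rx": 0,"ry": 0,"rz": 0,"grip": 0},
  {"tx": 0,"ty": 0,"tz": 0,"rx": 0,"ry": 0,"rz": 0,"grip": 0},
  {"tx": 0,"ty": 0,"tz": 0,"rx": 0,"ry": 0,"rz": 0,"grip": 0},
  {"tx": 0,"ty": 0,"tz": 0,"rx": 0,"ry": 0,"rz": 0,"grip": 0},
  {"tx": 0,"ty": 0,"tz": 0,"rx": 0,"ry": 0,"rz": 0,"grip": 0},
  {"tx": 0,"ty": 0,"tz": 0,"rx": 0,"ry": 0,"rz": 0,"grip": 0},
  {"tx": 0,"ty": 0,"tz": 0,"rx": 0,"ry": 0,"rz": 0,"grip": 0},
  {"tx": 0,"ty": 0,"tz": 0,"rx": 0,"ry": 0,"rz": 0,"grip": 0},
])

```text
time: 3.75
tcp_pos: [0.6083, 0.0229, 0.1224]
eef_rot: [[0.78, 0.211, 0.589], [0.169, -0.977, 0.126], [0.602, 0.001, -0.798]]
force: [-4.1, 0.0, 9.1]
width: 0.0001
grasp_force: 4.7
```

Run:
```python
from h import *
st()
print('per cm of box +x: tool', (np.array(read_state()['eef_rot']).T@B[:,0]).round(3))
```

```text
t 3.75 tcp box mm [-132.6    0.4  122.4] z [ 0.602 -0.001 -0.798] y [ 0.    -1.     0.001] F box [-4.   0.9  9.1] w 0.00010950595049674346 4.738282822072506 q [-0.15  0.41  2.35  2.37  0.31 -1.12]
per cm of box +x: tool [0.798 0.    0.602]
```

The fingers shut without holding the handle. I'll look before doing anything else.

Run:
```python
from h import *
c=camera('wrist'); d=camera('scene')
print(d['frame'].shape)
cv2.imwrite('pics/w4.png',np.hstack([cv2.resize(c['frame'],(440,330)),cv2.resize(d['frame'][170:250,195:285],(360,330),interpolation=cv2.INTER_CUBIC)]))
for v in range(215,275,4): print(v,[ (B.T@(px2w(c,u,v)-O)*1000).round(0).tolist() for u in(254,)])
```

```text
(384, 512, 3)
215 [[-114.0, -0.0, 97.0]]
219 [[-130.0, -0.0, 146.0]]
223 [[-132.0, -0.0, 148.0]]
227 [[-134.0, -0.0, 148.0]]
231 [[-136.0, -0.0, 148.0]]
235 [[-138.0, -0.0, 148.0]]
239 [[-140.0, -0.0, 148.0]]
243 [[-144.0, -0.0, 156.0]]
247 [[-146.0, -0.0, 158.0]]
251 [[-148.0, -0.0, 161.0]]
255 [[-151.0, -0.0, 164.0]]
259 [[-153.0, -0.0, 168.0]]
263 [[-155.0, -0.0, 172.0]]
267 [[-157.0, -0.0, 173.0]]
271 [[-159.0, -0.0, 175.0]]
```

View pics/w4.png

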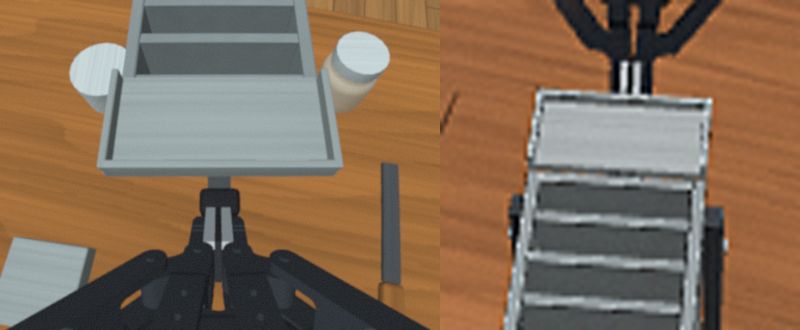

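Run:
```python
from h import *
c=camera('wrist'); s=read_state()
R=np.array(c['orientation']);o=np.array(c['xyz']);p=np.array(s['tcp_pos']);E=np.array(s['eef_rot'])
print('cam box',B.T@(o-O),'cam in tool',E.T@(o-p),'cam z in tool',E.T@R[:,2])
K=np.array([[c['fx'],0,c['cx']],[0,c['fy'],c['cy']],[0,0,1.]])
for n,w in [('tcp',p)]+[(f'back{k} x{x}',p-E[:,2]*k*.001+E[:,0]*x*.001) for k in(0,10,19,40) for x in(-11,0,11)]:
    q=R.T@(w-o); print(n,cv2.projectPoints(q.reshape(1,1,3),np.zeros(3),np.zeros(3),K,np.array([c['k1'],0,0,0.]))[0].ravel().round(1),'depth',q[2].round(3))
for u in(236,247,254,262,275):
  print(u,[(E.T@(px2w(c,u,v)-p)*1000).round(0).tolist() for v in(230,240,246,255,270)])
cv2.imwrite('pics/w5.png',cv2.resize(c['frame'][200:320,190:320],None,fx=5,fy=5,interpolation=cv2.INTER_CUBIC))
```

```text
cam box [-1.71203024e-01  2.42747469e-04  3.06097682e-01] cam in tool [ 0.07974903  0.00037563 -0.16993891] cam z in tool [-3.10041346e-01 -8.90452232e-04  9.50722657e-01]
tcp [253.1 234.2] depth 0.186
back0 x-11 [253.1 251.2] depth 0.19
back0 x0 [253.1 234.2] depth 0.186
back0 x11 [253.1 216.5] depth 0.183
back10 x-11 [253.  259.7] depth 0.18
back10 x0 [253. 242.] depth 0.177
back10 x11 [253.  223.4] depth 0.173
back19 x-11 [253.  268.2] depth 0.172
back19 x0 [253.  249.7] depth 0.168
back19 x11 [253.  230.4] depth 0.165
back40 x-11 [252.9 291.7] depth 0.152
back40 x0 [252.9 271.3] depth 0.148
back40 x11 [252.9 249.9] depth 0.145
236 [[13.0, -8.0, -22.0], [9.0, -8.0, -26.0], [6.0, -8.0, -27.0], [8.0, -8.0, -39.0], [7.0, -7.0, -51.0]]
247 [[13.0, -3.0, -22.0], [9.0, -3.0, -26.0], [11.0, -3.0, -37.0], [11.0, -3.0, -45.0], [12.0, -2.0, -58.0]]
254 [[12.0, 1.0, -22.0], [9.0, 1.0, -26.0], [11.0, 1.0, -36.0], [11.0, 0.0, -45.0], [11.0, 0.0, -57.0]]
262 [[13.0, 5.0, -22.0], [8.0, 4.0, -25.0], [11.0, 4.0, -37.0], [11.0, 4.0, -45.0], [11.0, 4.0, -57.0]]
275 [[13.0, 11.0, -22.0], [80.0, 0.0, -170.0], [6.0, 11.0, -26.0], [7.0, 10.0, -38.0], [7.0, 9.0, -51.0]]
```

View pics/w5.png

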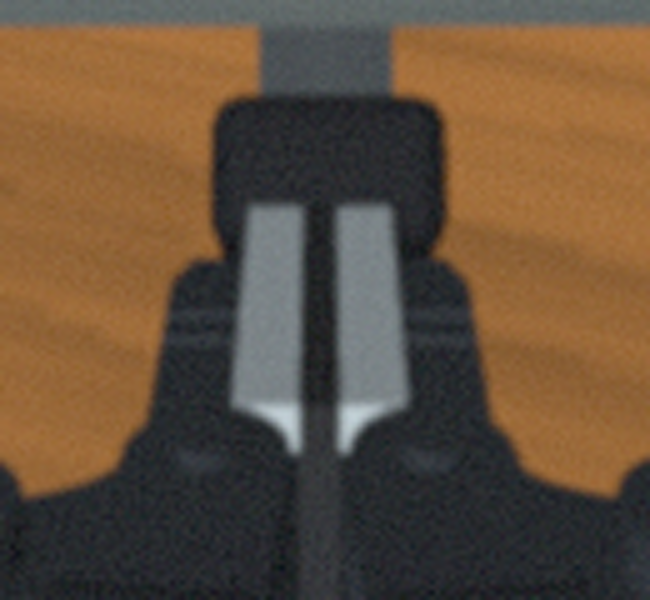

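Run:
```python
from h import *
import pickle
c=pickle.load(open('w2.pkl','rb'))
E=np.array([[0.726, 0.212, 0.654], [0.159, -0.977, 0.141], [0.669, 0.002, -0.743]]);p=np.array([0.5324, 0.0065, 0.2097])
for u,v in((156,258),(152,258),(148,260),(152,270),(150,290),(140,300),(135,290),(125,300),(120,280),(352,258),(360,259),(362,275),(375,300)): print(u,v,(E.T@(px2w(c,u,v)-p)*1000).round(0),c['range_z'][v,u])
cv2.imwrite('pics/w6.png',cv2.resize(c['frame'][240:384,90:200],None,fx=4,fy=4,interpolation=cv2.INTER_CUBIC))
print((E.T@(c['xyz']-p)).round(4))
```

```text
156 258 [ 10. -42. -45.] 0.14061098
152 258 [ 11. -43. -47.] 0.1377474
148 260 [ 11. -45. -49.] 0.13653737
152 270 [  7. -43. -51.] 0.1357305
150 290 [  1. -42. -56.] 0.13220622
140 300 [  5. -42. -68.] 0.12053562
135 290 [ 11. -42. -71.] 0.115422145
125 300 [ 10. -44. -76.] 0.11114217
120 280 [  7. -53. -59.] 0.12820677
352 258 [ 10.  43. -46.] 0.13945684
360 259 [ 11.  45. -49.] 0.13600378
362 275 [ 11.  43. -60.] 0.12568428
375 300 [ 10.  43. -75.] 0.11195956
[ 0.0798  0.0004 -0.1698]
```

The depth shows the open fingertips 46 mm behind the reported TCP, and the closed tips about 33 mm behind. The real fingers are therefore about 32 mm shorter than reported, and they shut over the handle's top near edge. The fix is to open and go about 33 mm deeper along the tool.

arm_command([
  {"tx": 0,"ty": 0,"tz": -1,"rx": 0,"ry": 0,"rz": 0,"grip": 1},
  {"tx": 0,"ty": 0,"tz": -1,"rx": 0,"ry": 0,"rz": 0,"grip": 1},
  {"tx": 0,"ty": 0,"tz": -1,"rx": 0,"ry": 0,"rz": 0,"grip": 1},
  {"tx": 0,"ty": 0,"tz": -1,"rx": 0,"ry": 0,"rz": 0,"grip": 1},
  {"tx": 0,"ty": 0,"tz": -1,"rx": 0,"ry": 0,"rz": 0,"grip": 1},
  {"tx": 0,"ty": 0,"tz": -1,"rx": 0,"ry": 0,"rz": 0,"grip": 1},
  {"tx": 0,"ty": 0,"tz": 0.5,"rx": 0,"ry": 0,"rz": 0,"grip": 1},
  {"tx": 0,"ty": 0,"tz": 2,"rx": 0,"ry": 0,"rz": 0,"grip": 1},
  {"tx": 0,"ty": 0,"tz": 2.7,"rx": 0,"ry": 0,"rz": 0,"grip": 1},
  {"tx": 0,"ty": 0,"tz": 3.3,"rx": 0,"ry": 0,"rz": 0,"grip": 1},
  {"tx": 0,"ty": 0,"tz": 3.3,"rx": 0,"ry": 0,"rz": 0,"grip": 1},
])

```text
time: 5.28
tcp_pos: [0.6277, 0.0268, 0.0955]
eef_rot: [[0.781, 0.211, 0.588], [0.169, -0.977, 0.126], [0.601, 0.001, -0.799]]
force: [1.0, 0.1, 0.0]
width: 0.0853
grasp_force: 0.0
```

Run:
```python
from h import *
st(); c=camera('wrist'); cv2.imwrite('pics/w7.png',c['frame'])
for v in range(215,300,6): print(v,(B.T@(px2w(c,254,v)-O)*1000).round(0))
```

```text
t 5.275 tcp box mm [-112.8    0.2   95.5] z [ 0.601 -0.001 -0.799] y [-0.    -1.     0.001] F box [ 1.  -0.1  0. ] w 0.08532440336539591 0.0 q [-0.14  0.49  2.32  2.5   0.35 -1.24]
215 [-125.   -0.  181.]
221 [-129.   -0.  189.]
227 [-130.   -0.  189.]
233 [-131.   -0.  185.]
239 [-131.   -0.  174.]
245 [-151.    0.  279.]
251 [-131.   -0.  147.]
257 [-133.   -0.  148.]
263 [-136.   -0.  148.]
269 [-138.   -0.  148.]
275 [-140.   -0.  148.]
281 [-143.   -0.  148.]
287 [-145.   -0.  146.]
293 [-142.   -1.    0.]
299 [-147.   -1.   -0.]
```

View pics/w7.png

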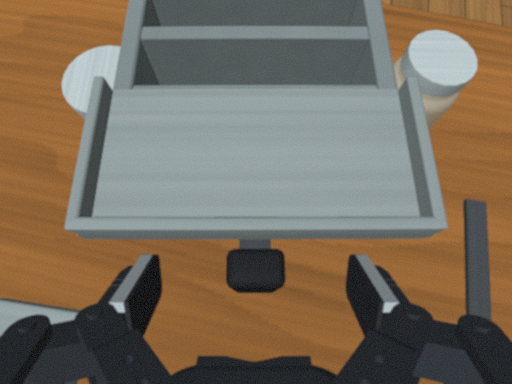

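The handle (228–284, 250–290) now lies between the pads (tips at row 255), and the pan at row 238 is clear. That was the tenth view, so from here I'll rely on depth numbers.

arm_command([
  {"tx": 0,"ty": 0,"tz": 0,"rx": 0,"ry": 0,"rz": 0,"grip": 0},
  {"tx": 0,"ty": 0,"tz": 0,"rx": 0,"ry": 0,"rz": 0,"grip": 0},
  {"tx": 0,"ty": 0,"tz": 0,"rx": 0,"ry": 0,"rz": 0,"grip": 0},
  {"tx": 0,"ty": 0,"tz": 0,"rx": 0,"ry": 0,"rz": 0,"grip": 0},
  {"tx": 0,"ty": 0,"tz": 0,"rx": 0,"ry": 0,"rz": 0,"grip": 0},
  {"tx": 0,"ty": 0,"tz": 0,"rx": 0,"ry": 0,"rz": 0,"grip": 0},
  {"tx": 0,"ty": 0,"tz": 0,"rx": 0,"ry": 0,"rz": 0,"grip": 0},
])

```text
time: 6.2
tcp_pos: [0.628, 0.0263, 0.096]
eef_rot: [[0.78, 0.21, 0.589], [0.168, -0.978, 0.125], [0.602, 0.001, -0.798]]
force: [-1.7, -5.7, 4.0]
width: 0.0229
grasp_force: 58.7
```

Run:
```python
from h import *
st()
```

```text
t 6.2 tcp box mm [-112.6   -0.4   96. ] z [ 0.602 -0.002 -0.798] y [-0.001 -1.     0.001] F box [-2.9 -5.2  4. ] w 0.02291984504741845 58.74089777469635 q [-0.14  0.48  2.32  2.5   0.35 -1.24]
```

Gripped at 23 mm with 59 N. Next I'll push gently home to find the reference.

arm_command([
  {"tx": 0.08,"ty": 0,"tz": 0.06,"rx": 0,"ry": 0,"rz": 0,"grip": 0},
  {"tx": 0.16,"ty": 0,"tz": 0.12,"rx": 0,"ry": 0,"rz": 0,"grip": 0},
  {"tx": 0.16,"ty": 0,"tz": 0.12,"rx": 0,"ry": 0,"rz": 0,"grip": 0},
])

```text
time: 6.58
tcp_pos: [0.6299, 0.0267, 0.0961]
eef_rot: [[0.781, 0.21, 0.589], [0.169, -0.978, 0.125], [0.602, 0.002, -0.799]]
force: [-3.2, -5.8, 6.3]
width: 0.0228
grasp_force: 59.1
```

Run:
```python
from h import *
st()
```

```text
t 6.575 tcp box mm [-110.7   -0.4   96.1] z [ 0.602 -0.002 -0.799] y [-0.001 -1.     0.002] F box [-4.4 -5.   6.3] w 0.02275471854494626 59.09244418144226 q [-0.14  0.49  2.32  2.5   0.35 -1.24]
```

arm_command([
  {"tx": 0.08,"ty": 0,"tz": 0.06,"rx": 0,"ry": 0,"rz": 0,"grip": 0},
  {"tx": 0.16,"ty": 0,"tz": 0.12,"rx": 0,"ry": 0,"rz": 0,"grip": 0},
  {"tx": 0.16,"ty": 0,"tz": 0.12,"rx": 0,"ry": 0,"rz": 0,"grip": 0},
])

```text
time: 6.95
tcp_pos: [0.63, 0.0268, 0.0958]
eef_rot: [[0.782, 0.209, 0.587], [0.168, -0.978, 0.124], [0.6, 0.001, -0.8]]
force: [-24.0, -13.6, 26.5]
width: 0.0232
grasp_force: 63.1
```

Run:
```python
from h import *
st()
```

```text
t 6.95 tcp box mm [-110.6   -0.4   95.8] z [ 0.6   -0.002 -0.8  ] y [-0.002 -1.     0.001] F box [-26.4  -8.2  26.5] w 0.023191808202901315 63.10576915740967 q [-0.13  0.49  2.32  2.5   0.34 -1.23]
```

Hard stop at TCP box x = -110.6, which puts the handle at about -136, fully shut. With 12 mm of play, 94–96 mm opening means TCP x ≈ -217 to -218. I'll pull in two stages.

arm_command([
  {"tx": -0.8,"ty": 0,"tz": -0.6,"rx": 0,"ry": 0,"rz": 0,"grip": 0},
  {"tx": -1.6,"ty": 0,"tz": -1.2,"rx": 0,"ry": 0,"rz": 0,"grip": 0},
  {"tx": -2.24,"ty": 0,"tz": -1.68,"rx": 0,"ry": 0,"rz": 0,"grip": 0},
  {"tx": -2.88,"ty": 0,"tz": -2.16,"rx": 0,"ry": 0,"rz": 0,"grip": 0},
  {"tx": -3.52,"ty": 0,"tz": -2.64,"rx": 0,"ry": 0,"rz": 0,"grip": 0},
  {"tx": -4.16,"ty": 0,"tz": -3.12,"rx": 0,"ry": 0,"rz": 0,"grip": 0},
  {"tx": -4.8,"ty": 0,"tz": -3.6,"rx": 0,"ry": 0,"rz": 0,"grip": 0},
  {"tx": -4.8,"ty": 0,"tz": -3.6,"rx": 0,"ry": 0,"rz": 0,"grip": 0},
  {"tx": -4.8,"ty": 0,"tz": -3.6,"rx": 0,"ry": 0,"rz": 0,"grip": 0},
])

```text
time: 8.07
tcp_pos: [0.5737, 0.0144, 0.0961]
eef_rot: [[0.78, 0.21, 0.589], [0.168, -0.978, 0.125], [0.603, 0.002, -0.798]]
force: [0.8, -6.3, 3.0]
width: 0.0231
grasp_force: 62.4
```

```bash
cat >> h.py <<'E'
def bars():
    c=camera('top'); 
    f=c['frame'].astype(int); m=(f[:,:,2]-f[:,:,0]>60)&(f[:,:,1]-f[:,:,0]>35)
    for x in(60,30,0,-30,-60):
        w=O+B@np.array([x/1000.,0,.126]); R=np.array(c['orientation']);q=R.T@(w-c['xyz'])
        K=np.array([[c['fx'],0,c['cx']],[0,c['fy'],c['cy']],[0,0,1.]])
        u,v=cv2.projectPoints(q.reshape(1,1,3),np.zeros(3),np.zeros(3),K,np.array([c['k1'],0,0,0.]))[0].ravel()
        i,j=int(round(v)),int(round(u)); P=[B.T@(px2w(c,j+a,i+b)-O) for a in(-4,0,4) for b in(-2,-1,0,1,2)]
        P=np.array(P)*1000; P=P[abs(P[:,0]-x)<9]
        print('cell x',x,'heights',P[:,2].round(0).tolist())
E
python3 - <<'E'
from h import *
st(); bars()
E
```

```text
t 8.075 tcp box mm [-168.2   -0.5   96.1] z [ 0.603 -0.002 -0.798] y [-0.002 -1.     0.002] F box [-0.5 -6.3  3. ] w 0.023146263618724284 62.42582380771637 q [-0.19  0.45  2.44  2.54  0.43 -1.34]
cell x 60 heights [178.0, 184.0, 174.0, 173.0]
cell x 30 heights [120.0, 122.0, 118.0, 119.0, 130.0, 119.0, 123.0, 124.0]
cell x 0 heights [123.0, 125.0, 126.0, 119.0, 128.0, 118.0, 120.0, 123.0]
cell x -30 heights [121.0, 125.0, 129.0, 118.0, 126.0, 127.0, 123.0, 125.0, 127.0]
cell x -60 heights [124.0, 130.0, 128.0, 124.0, 121.0, 126.0, 127.0, 124.0, 121.0, 120.0, 121.0]
```

Opening is about 46 mm and all four bars are still up, as expected. Continuing.

arm_command([
  {"tx": -0.64,"ty": 0,"tz": -0.48,"rx": 0,"ry": 0,"rz": 0,"grip": 0},
  {"tx": -1.28,"ty": 0,"tz": -0.96,"rx": 0,"ry": 0,"rz": 0,"grip": 0},
  {"tx": -1.92,"ty": 0,"tz": -1.44,"rx": 0,"ry": 0,"rz": 0,"grip": 0},
  {"tx": -2.56,"ty": 0,"tz": -1.92,"rx": 0,"ry": 0,"rz": 0,"grip": 0},
  {"tx": -3.2,"ty": 0,"tz": -2.4,"rx": 0,"ry": 0,"rz": 0,"grip": 0},
  {"tx": -3.6,"ty": 0,"tz": -2.7,"rx": 0,"ry": 0,"rz": 0,"grip": 0},
  {"tx": -3.84,"ty": 0,"tz": -2.88,"rx": 0,"ry": 0,"rz": 0,"grip": 0},
  {"tx": -3.84,"ty": 0,"tz": -2.88,"rx": 0,"ry": 0,"rz": 0,"grip": 0},
  {"tx": -3.84,"ty": 0,"tz": -2.88,"rx": 0,"ry": 0,"rz": 0,"grip": 0},
  {"tx": -3.84,"ty": 0,"tz": -2.88,"rx": 0,"ry": 0,"rz": 0,"grip": 0},
])

```text
time: 9.38
tcp_pos: [0.5271, 0.0043, 0.0961]
eef_rot: [[0.78, 0.21, 0.59], [0.168, -0.978, 0.125], [0.603, 0.002, -0.798]]
force: [1.2, -6.6, 4.6]
width: 0.0231
grasp_force: 63.2
```

Run:
```python
from h import *
st(); bars()
```

```text
t 9.375 tcp box mm [-215.9   -0.6   96.1] z [ 0.603 -0.002 -0.798] y [-0.002 -1.     0.002] F box [-0.2 -6.7  4.6] w 0.02310645740681158 63.16996514797211 q [-0.26  0.44  2.54  2.54  0.5  -1.42]
cell x 60 heights [181.0, 171.0, 175.0]
cell x 30 heights []
cell x 0 heights []
cell x -30 heights [119.0, 123.0, 122.0, 123.0, 127.0, 125.0, 127.0, 123.0, 121.0]
cell x -60 heights [119.0, 119.0, 125.0, 127.0, 121.0, 118.0, 119.0, 120.0, 121.0, 127.0, 122.0]
```

Cells 2 and 3 no longer show a bar, while cells 4 and 5 still do at bar height. Now to push home.

arm_command([
  {"tx": 0.64,"ty": 0,"tz": 0.48,"rx": 0,"ry": 0,"rz": 0,"grip": 0},
  {"tx": 1.28,"ty": 0,"tz": 0.96,"rx": 0,"ry": 0,"rz": 0,"grip": 0},
  {"tx": 1.92,"ty": 0,"tz": 1.44,"rx": 0,"ry": 0,"rz": 0,"grip": 0},
  {"tx": 2.56,"ty": 0,"tz": 1.92,"rx": 0,"ry": 0,"rz": 0,"grip": 0},
  {"tx": 3.2,"ty": 0,"tz": 2.4,"rx": 0,"ry": 0,"rz": 0,"grip": 0},
  {"tx": 3.84,"ty": 0,"tz": 2.88,"rx": 0,"ry": 0,"rz": 0,"grip": 0},
  {"tx": 4.48,"ty": 0,"tz": 3.36,"rx": 0,"ry": 0,"rz": 0,"grip": 0},
  {"tx": 5.12,"ty": 0,"tz": 3.84,"rx": 0,"ry": 0,"rz": 0,"grip": 0},
  {"tx": 5.76,"ty": 0,"tz": 4.32,"rx": 0,"ry": 0,"rz": 0,"grip": 0},
  {"tx": 6.4,"ty": 0,"tz": 4.8,"rx": 0,"ry": 0,"rz": 0,"grip": 0},
  {"tx": 7.04,"ty": 0,"tz": 5.28,"rx": 0,"ry": 0,"rz": 0,"grip": 0},
  {"tx": 7.6,"ty": 0,"tz": 5.7,"rx": 0,"ry": 0,"rz": 0,"grip": 0},
  {"tx": 8,"ty": 0,"tz": 6,"rx": 0,"ry": 0,"rz": 0,"grip": 0},
  {"tx": 8,"ty": 0,"tz": 6,"rx": 0,"ry": 0,"rz": 0,"grip": 0},
])

```text
time: 11.18
tcp_pos: [0.6245, 0.0255, 0.0961]
eef_rot: [[0.78, 0.21, 0.589], [0.169, -0.978, 0.125], [0.602, 0.002, -0.798]]
force: [1.5, -5.3, 1.1]
width: 0.023
grasp_force: 62.9
```

Run:
```python
from h import *
st()
```

```text
t 11.175 tcp box mm [-116.2   -0.4   96.1] z [ 0.602 -0.002 -0.798] y [-0.001 -1.     0.002] F box [ 0.4 -5.5  1.1] w 0.02302049173194387 62.89107084274292 q [-0.14  0.48  2.33  2.5   0.35 -1.25]
```

arm_command([
  {"tx": 0.16,"ty": 0,"tz": 0.12,"rx": 0,"ry": 0,"rz": 0,"grip": 0},
  {"tx": 0.32,"ty": 0,"tz": 0.24,"rx": 0,"ry": 0,"rz": 0,"grip": 0},
  {"tx": 0.48,"ty": 0,"tz": 0.36,"rx": 0,"ry": 0,"rz": 0,"grip": 0},
  {"tx": 0.6,"ty": 0,"tz": 0.45,"rx": 0,"ry": 0,"rz": 0,"grip": 0},
  {"tx": 0.6,"ty": 0,"tz": 0.45,"rx": 0,"ry": 0,"rz": 0,"grip": 0},
  {"tx": 0.6,"ty": 0,"tz": 0.45,"rx": 0,"ry": 0,"rz": 0,"grip": 0},
])

```text
time: 11.92
tcp_pos: [0.63, 0.0267, 0.0959]
eef_rot: [[0.782, 0.209, 0.588], [0.168, -0.978, 0.125], [0.601, 0.001, -0.799]]
force: [-18.1, -10.2, 22.5]
width: 0.023
grasp_force: 66.9
```

Run:
```python
from h import *
st(); bars()
```

```text
t 11.925 tcp box mm [-110.6   -0.4   95.9] z [ 0.601 -0.002 -0.799] y [-0.002 -1.     0.001] F box [-19.8  -6.2  22.5] w 0.023029887912649965 66.90942764282227 q [-0.13  0.49  2.32  2.5   0.34 -1.24]
cell x 60 heights [182.0, 177.0, 176.0, 175.0]
cell x 30 heights [107.0, 110.0, 109.0, 107.0, 109.0]
cell x 0 heights [104.0, 107.0, 107.0, 100.0, 107.0, 105.0]
cell x -30 heights [122.0, 125.0, 126.0, 123.0, 119.0, 120.0, 122.0, 124.0, 124.0, 125.0, 127.0]
cell x -60 heights [125.0, 126.0, 128.0, 124.0, 124.0, 122.0, 128.0, 123.0, 123.0, 128.0, 127.0]
```

It reached the same hard stop (-110.6, 20 N). The gate's top shows at about 107 mm in cells 2 and 3, and the bars remain in 4 and 5. Release and retreat along the tool axis.

arm_command([
  {"tx": -0.08,"ty": 0,"tz": -0.06,"rx": 0,"ry": 0,"rz": 0,"grip": 0},
  {"tx": -0.12,"ty": 0,"tz": -0.09,"rx": 0,"ry": 0,"rz": 0,"grip": 1},
  {"tx": -0.12,"ty": 0,"tz": -0.09,"rx": 0,"ry": 0,"rz": 0,"grip": 1},
  {"tx": -0.12,"ty": 0,"tz": -0.09,"rx": 0,"ry": 0,"rz": 0,"grip": 1},
  {"tx": -0.12,"ty": 0,"tz": -0.09,"rx": 0,"ry": 0,"rz": 0,"grip": 1},
  {"tx": -0.12,"ty": 0,"tz": -0.09,"rx": 0,"ry": 0,"rz": 0,"grip": 1},
  {"tx": -0.12,"ty": 0,"tz": -0.09,"rx": 0,"ry": 0,"rz": 0,"grip": 1},
  {"tx": -0.12,"ty": 0,"tz": -0.09,"rx": 0,"ry": 0,"rz": 0,"grip": 1},
  {"tx": -0.12,"ty": 0,"tz": -2,"rx": 0,"ry": 0,"rz": 0,"grip": 1},
  {"tx": -0.12,"ty": 0,"tz": -5,"rx": 0,"ry": 0,"rz": 0,"grip": 1},
  {"tx": -0.12,"ty": 0,"tz": -8,"rx": 0,"ry": 0,"rz": 0,"grip": 1},
  {"tx": -0.12,"ty": 0,"tz": -11,"rx": 0,"ry": 0,"rz": 0,"grip": 1},
  {"tx": -0.12,"ty": 0,"tz": -11,"rx": 0,"ry": 0,"rz": 0,"grip": 1},
  {"tx": -0.12,"ty": 0,"tz": -11,"rx": 0,"ry": 0,"rz": 0,"grip": 1},
])

```text
time: 13.72
tcp_pos: [0.5662, 0.0134, 0.1828]
eef_rot: [[0.78, 0.21, 0.589], [0.169, -0.978, 0.126], [0.602, 0.001, -0.798]]
force: [-0.7, 0.7, -0.4]
width: 0.0857
grasp_force: 0.0
```

Run:
```python
from h import *
st(); bars(); c=camera('wrist')
P=[(v,(B.T@(px2w(c,254,v)-O)*1000).round(0).tolist()) for v in range(150,230,3)]
print([p for p in P if 90<p[1][2]<152])
```

```text
t 13.725 tcp box mm [-175.8    0.   182.8] z [ 0.602 -0.002 -0.798] y [-0.001 -1.     0.001] F box [-0.5  0.9 -0.4] w 0.08566169321918553 0.0 q [-0.2   0.22  2.38  1.83  0.25 -0.6 ]
cell x 60 heights [177.0, 176.0, 179.0, 172.0, 173.0]
cell x 30 heights [102.0, 105.0, 107.0, 105.0]
cell x 0 heights [105.0, 106.0, 109.0, 104.0, 109.0, 105.0]
cell x -30 heights [126.0, 122.0, 125.0, 130.0, 124.0, 121.0, 127.0, 124.0, 122.0, 126.0, 123.0]
cell x -60 heights [122.0, 128.0, 126.0, 127.0, 124.0, 129.0, 125.0, 121.0, 121.0, 122.0, 122.0]
[(171, [-100.0, -1.0, 97.0]), (174, [-103.0, -1.0, 97.0]), (177, [-106.0, -1.0, 98.0]), (180, [-128.0, -0.0, 147.0]), (183, [-131.0, -0.0, 148.0]), (186, [-133.0, -0.0, 147.0]), (192, [-138.0, -0.0, 148.0]), (195, [-140.0, -0.0, 148.0]), (198, [-142.0, -0.0, 147.0]), (201, [-144.0, -0.0, 144.0]), (204, [-143.0, -0.0, 136.0]), (207, [-143.0, -0.0, 129.0]), (210, [-143.0, -0.0, 119.0]), (213, [-144.0, -1.0, 113.0]), (216, [-144.0, -1.0, 103.0])]
```

The handle's near face is at -144, so its centre is at -136: the gate is fully home and the gripper is clear.

```bash
python3 -c "
from rig import *
print(close_job())"
```

```text
the job is handed in; nothing more can be done
None
```

The job is handed in: the bars from cells 2 and 3 dropped, the gate is pushed fully home with the bars in cells 4 and 5 still in place, the handle is released, and the arm stands clear; a first, failed grasp pressed lightly (about 10 N) on the handle.

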